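# Fold the pocket lenses and put them away in the lens tray

### The arm

A 6-joint arm with a two-finger parallel gripper is mounted at the origin on the work surface; the furniture and walls round the work are solid. World frame = base frame: x ahead of the robot, y to its left, z up, the work surface at z = 0. Lengths are in m, angles in rad, forces in N, time in s.
With the tool pointing down it reaches from about 0.25 to 0.775 m from the base axis. Payload 4 kg.
Tool frame: the origin (TCP) lies at the very end of the fingers, on their centre line; the grasp point (between the pads) lies 19 mm behind it; z points along the fingers, y is the line along which they close (so a half turn about z gives the same grasp; the last joint's range is limited). The gripper opens to 94 mm and grips with 3 to 60 N. Pads are 16 mm wide; open, the fingers measure 119 mm over their backs; the gripper's body (75 mm by 177 mm) begins 78 mm behind the grasp point.
Start: joints at [-1.315, 0.087, 1.371, -0, 1.684, -0.103], TCP at [0.193, -0.515, 0.206] pointing down, gripper open.
Joint ranges: [-3.1, 3.1], [-0.76, 2.03], [0.27, 2.55], [-1.08, 4.22], [0.17, 2.65], [-2.57, 2.57]. Speed limits (rad/s): [2.79, 2.79, 3.14, 3.14, 3.14, 3.14].

### API

Orientations are given as a unit quaternion [w, x, y, z].
In Python, from cell import sense, eyes, r gives the robot as it stands.
- The arm moves only by the tool play_rows, never from a script. Its arguments are lists of equal length, an entry for each row: "delta_rot": the turn, a rotation vector about the tool's x, y, z each as a share of pi/4 rad, from -1 to 1, a list of three; "slide": the shift along the tool's x, y, z each as a share of 0.5 m, from -1 to 1, a list of three; "hand": the closure, from -1 (fully open) to 1 (shut). In form: {"delta_rot": [[rx, ry, rz], ...], "slide": [[x, y, z], ...], "hand": [hand, ...]}. A call has 1 to 10 rows; each row is the pose to reach, as a shift and turn from the pose commanded when the call began, along the tool's axes at that moment; what a row does not reach only later rows make up. A row lasts 1/12 s, in which the tool goes at most 41.7 mm and 7.16 degrees, less where a joint would pass 70% of its speed; a pose out of reach is approached as far as the arm can. A call with a number of a shift or a turn outside -1 to 1 is refused whole. A call with a gripper value outside its range is refused whole. The fingers move at their own pace and stop on an object; the grip force is fixed at half the most. Time passes only in rows, so rows that repeat a pose let the fingers close. It gives the time, the measured TCP pose, the force, the opening and the grip force at its end, in the units of the state.
- sense(): the state, without advancing time (a new reading comes with each control period).
- eyes.snapshot(name): name is "side" or "top" or "wrist"; returns a dict with "image" (480x640x3 uint8, red, green, blue), "mtx" (3x3 intrinsics, pixels), "dist" ([k1, k2, p1, p2, k3] as OpenCV has them; the pictures are not rectified), "extrinsics" (4x4, takes a point from camera to world coordinates); the wrist camera has in their place "tool_from_camera" (4x4, takes a point from camera to tool coordinates, whose origin is the TCP and whose axes are the flange's). Camera axes: x right, y up, looking along -z (the intrinsics and any distortion apply to the point x, -y, -z); pixel columns grow to the right and rows downward; lengths in m; the calibration is good to about 2 mm. A picture is of the moment at which its call begins: read the wrist's pose just before it. There is no depth.
- r.close_job(): hands the job in; it is judged then, once.
The state is a dict: "time_s": time; "joint_pos": joint angles; "qd": joint speeds; "joint_efforts": joint torques, N m; "tool_pos": TCP position; "tool_rot": TCP orientation; "contact_force": force on the tool from outside, world axes, zero at the start; "wrist_torque": the same for the moment, N m; "gripper_width": finger opening in m; "finger_force": force on a finger pad.
Only numpy, scipy, OpenCV 4.12 (cv2) and the standard library are available. Lean on these libraries where they do the work, as an engineer would, in place of code of your own. Each camera call takes 0.05 s, during which the arm holds its last target. There are 200 camera calls.

### The job

Put the two pocket lenses that were left open on the bench back into the wooden lens tray: fold each one fully shut and lay it flat in an empty well, one lens to a well, so that it sits right down on the felt. The third lens stays in its well, and nothing else on the bench is to be pushed aside.

Things in the scene. Friction and masses are not known exactly. Their poses are not given: they have to be found in the camera images.
- lens_a_mid (a point): Lens A, a folding pocket lens lying flat: case of two thin yellowish plates, 28 wide, 45 long, 11 mm high, ends tapered, with a round black lens ring (26 mm across, 7 mm thick) that swings flat between them. Point: centre of the case, half-way up; x across, y along the case, z up. Pivot: upright at x = 0, y = -18 mm. About 90 g: lies still when its ring is swept lightly; grip it across the 28 mm.
- lens_a_ring (a joint): ring of lens_a, rad about the pivot (case's +z): 0 = folded shut, ring wholly between the plates, its centre 25 mm to +y of the pivot; at 1.57 the ring sticks out to the case's -x side, level with the pivot. Slight friction (0.004 N m), stays where left, cannot go below 0; starts between 1.1 and 2.1.
- lens_b_mid (a point): Lens B, the same kind and size as lens A, with the same frame and the same pivot; either may be the one nearer the robot.
- lens_b_ring (a joint): ring of lens_b, rad about the pivot (case's +z): 0 = folded shut, ring wholly between the plates, its centre 25 mm to +y of the pivot; at 1.57 the ring sticks out to the case's -x side, level with the pivot. Slight friction (0.004 N m), stays where left, cannot go below 0; starts between 1.1 and 2.1.
- lens_c_mid (a point): Lens C, the same kind, already folded and lying in the end well (well_c) of the tray; centre of its case, half-way up.
- tray: Narrow wooden tray fixed to the bench, 54 wide (x), 210 long (y), 14 mm high, three equal wells end to end, 66 mm apart; origin under its centre. Side walls 8, dividers 8, end walls 10 mm thick. Each side wall has a finger notch beside the middle of each well, 34 mm long, cut down to 10 mm above the bench, so that fingers holding a lens across its width can set it down.
- well_a (a point): Empty end well of the tray: centre of its felt floor, 5 mm above the bench; x across the well, y along it (also along the tray), z up. Well 38 wide, 58 long, 9 mm deep (rim 14 mm above the bench). 
- well_b (a point): Empty middle well of the tray: centre of its felt floor, 5 mm above the bench; x across the well, y along it (also along the tray), z up. Well 38 wide, 58 long, 9 mm deep (rim 14 mm above the bench). It lies 66 mm from well_a.
- well_c (a point): Occupied end well of the tray: centre of its felt floor, 5 mm above the bench; x across the well, y along it (also along the tray), z up. Well 38 wide, 58 long, 9 mm deep (rim 14 mm above the bench). Lens C lies in it.
- grinder: Hand grinder, fixed, tall and heavy, to the right of the lenses: round foot about 300 mm across, leaning column, a head that overhangs to the left 0.31 to 0.39 m up, a hopper up to 0.52 m; origin under its foot. Reach the lenses from the left or from above it, never through it. (Tall glass gas jars also stand in the far left corner and behind the grinder.)
- dish_mid (a point): Bystander: glass petri dish, 62 mm across, 14 mm high, between the lenses and the tray; its centre.
- vial_mid (a point): Bystander: small corked glass vial lying on its side, 68 long, 19 mm thick, beyond the lenses on the right; its centre.
- stopper_mid (a point): Bystander: cork stopper standing upright, 26 mm across, 24 mm high, behind the lenses; its centre.
Things that resemble listed ones, but are neither listed nor needed, are in the scene too. What is shaped like the part that bears lens_b_mid but orange is not meant. What is shaped like the part that bears lens_c_mid but yellow is not meant.

How it is judged:
By the outcome, as a careful person would: the job done as asked, in the order asked, and still so for the second after the job is handed in, with the robot touching nothing.
It also fails if it takes over 72 s, if anything falls off the work surface, if the arm or the gripper's body presses on something with over 40 N, if the wrist force passes 120 N, or if a joint passes its speed limit or range.

## Working session

There is one attempt and no reset: what is moved stays moved. The work goes in short steps, Python scripts to look and compute and a tool call to move; the robot and the scene stay as the last step left them, time stands still between calls to the robot, and variables do not carry over. Pictures are saved under pics/ and viewed, at most 10 in all, crops included, and the job is handed in when it is done.

Besides the shell and the picture viewer there is one more tool, called after "Emit:" by a JSON object that holds its "fn" and its "kwargs". play_rows: Moves the arm, as the interface text tells. Its arguments: {"type":"object","properties":{"delta_rot":{"type":"array"},"slide":{"type":"array"},"hand":{"type":"array"}},"required":["delta_rot","slide","hand"]}

```bash
mkdir -p pics
cat > h.py <<'E'
import numpy as np, cv2
from cell import sense, eyes, r
from scipy.spatial.transform import Rotation as R
def pose():
    s=sense(); q=s["tool_rot"]; T=np.eye(4); T[:3,:3]=R.from_quat([q[1],q[2],q[3],q[0]]).as_matrix(); T[:3,3]=s["tool_pos"]; return T
def snap(n):
    T=pose(); d=eyes.snapshot(n)
    d["E"]=np.array(d["extrinsics"]) if "extrinsics" in d else T@np.array(d["tool_from_camera"])
    return d
def w2p(d,P):
    P=np.atleast_2d(P); Ei=np.linalg.inv(d["E"]); c=P@Ei[:3,:3].T+Ei[:3,3]
    c=c*[1,-1,-1]
    return cv2.projectPoints(c,np.zeros(3),np.zeros(3),np.array(d["mtx"]),np.array(d["dist"]))[0][:,0]
def p2w(d,px,z):
    px=np.atleast_2d(np.array(px,float))
    u=cv2.undistortPoints(px[:,None],np.array(d["mtx"]),np.array(d["dist"]))[:,0]
    v=np.c_[u[:,0],-u[:,1],-np.ones(len(u))]@d["E"][:3,:3].T; o=d["E"][:3,3]
    return o+v*((z-o[2])/v[:,2])[:,None]
def save(d,n): cv2.imwrite("pics/"+n,cv2.cvtColor(d["image"],cv2.COLOR_RGB2BGR)); np.save("pics/"+n+".npy",{k:np.array(v) for k,v in d.items()},allow_pickle=True)
def load(n): return np.load("pics/"+n+".npy",allow_pickle=True).item()
E
python3 - <<'E'
from h import *
s=sense(); print(s["tool_pos"],s["tool_rot"],s["time_s"])
for n in("top","side"):
    d=snap(n); save(d,n+"0.png"); print(n,d["E"][:3,3].round(3),d["mtx"][0][0])
d=snap("wrist"); print(np.array(d["tool_from_camera"]).round(3))
E
```

```text
[ 0.19299041 -0.51444753  0.20431922] [-1.09520691e-03  9.83948737e-01  1.78447967e-01 -8.38435185e-05] 0.0
top [ 0.366 -0.024  1.111] 586.5486612689596
side [ 0.075 -0.399  1.058] 482.6589786198099
[[ 0.     0.974  0.227  0.065]
 [ 1.    -0.001  0.001  0.   ]
 [ 0.001  0.227 -0.974 -0.179]
 [ 0.     0.     0.     1.   ]]
```

View pics/top0.png

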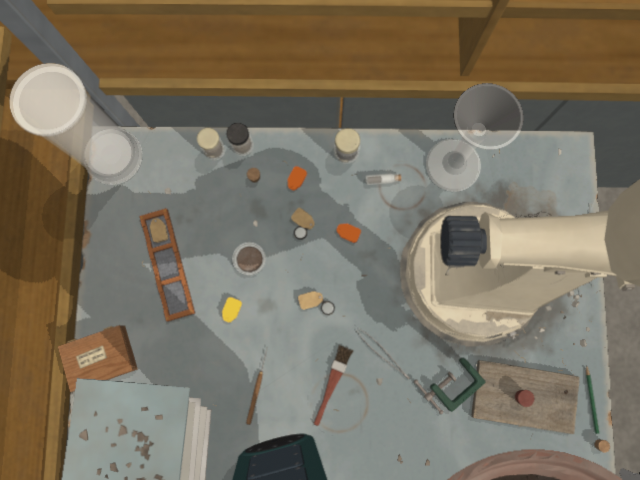

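View pics/side0.png

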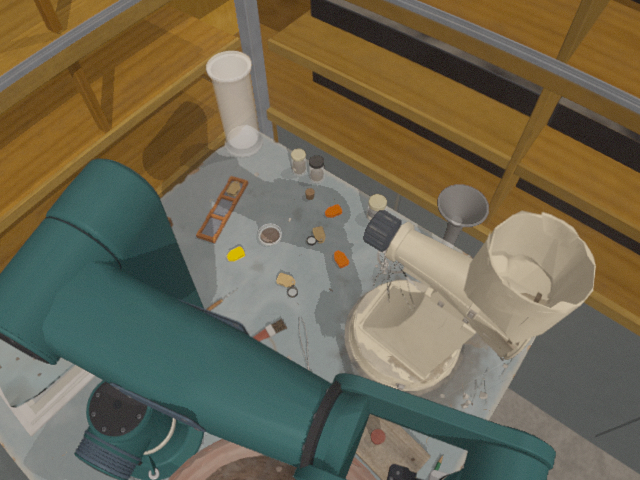

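Top view: the open lenses with rings are at (302,219) and (311,300). The lookalikes are orange at (297,178) and (348,233), and yellow at (232,309). Lens C is in the far tray well at (158,230), and the empty wells are at (167,263) and (176,297). The side view agrees: the lenses are at (318,233) and (286,280), each with a ring.

Run:
```python
from h import *
d=load("top0.png"); 
for n,p,z in [("far case",(302,219),.011),("far ring",(300,233),.006),("near case",(311,300),.011),("near ring",(328,308),.006),("wellC",(158,230),.01),("wellB",(167,263),.005),("wellA",(176,297),.005),("tray c1",(141,214),.014),("c2",(165,209),.014),("c3",(193,313),.014),("c4",(168,320),.014),("dish",(249,260),.007),("vial",(383,180),.01),("stopper",(253,175),.024),("foot",(475,272),.02),("head L",(445,240),.35),("yellow",(232,309),.01),("or1",(297,178),.01),("or2",(348,233),.01),("pinktop",(530,450),.1),("brush",(345,355),.02)]:
    print(n,p2w(d,p,z)[0].round(3))
print(pose().round(3))
im=d["image"]
a=im[150:350,100:400]; a=cv2.resize(a,(800,533),interpolation=cv2.INTER_CUBIC); cv2.imwrite("pics/crop.png",a[:,:,::-1])
```

```text
far case [0.597 0.024 0.011]
far ring [0.57  0.028 0.006]
near case [0.442 0.005 0.011]
near ring [ 0.428 -0.027  0.006]
wellC [0.572 0.3   0.01 ]
wellB [0.509 0.281 0.005]
wellA [0.445 0.26  0.005]
tray c1 [0.602 0.334 0.014]
c2 [0.612 0.288 0.014]
c3 [0.415 0.224 0.014]
c4 [0.401 0.27  0.014]
dish [0.517 0.124 0.007]
vial [ 0.676 -0.131  0.01 ]
stopper [0.679 0.12  0.024]
foot [ 0.497 -0.302  0.02 ]
head L [ 0.5  -0.18  0.35]
yellow [0.423 0.152 0.01 ]
or1 [0.678 0.036 0.01 ]
or2 [ 0.571 -0.064  0.01 ]
pinktop [ 0.192 -0.364  0.1  ]
brush [ 0.342 -0.06   0.02 ]
[[ 0.936  0.351 -0.     0.193]
 [ 0.351 -0.936  0.002 -0.515]
 [ 0.    -0.002 -1.     0.205]
 [ 0.     0.     0.     1.   ]]
```

View pics/crop.png

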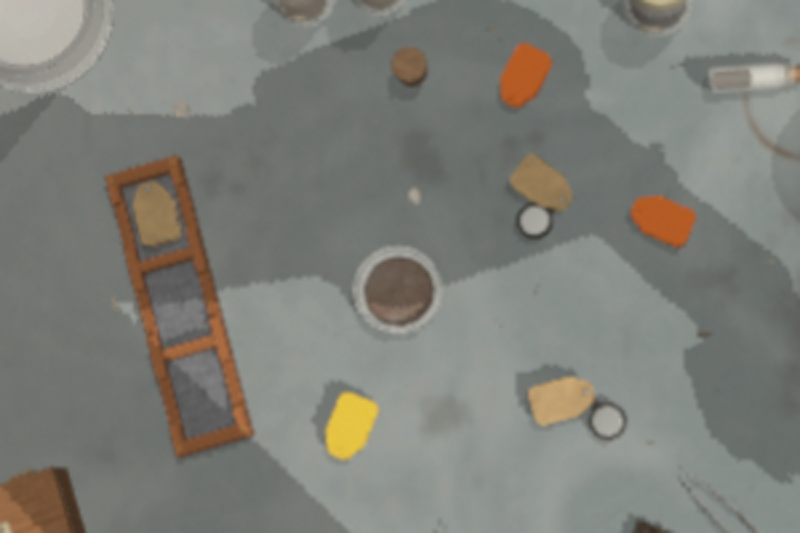

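Both choices are confirmed in the crop: two tan cases, each with a black ring, at crop (540,182) and (562,400). The orange and yellow pieces have no ring.

```bash
cat >> h.py <<'E'
def cmd(xyz,yaw,T=None):
    "yaw = world angle (deg) of tool x, tool down; prints slide and delta_rot"
    T=pose() if T is None else T; y=np.radians(yaw); c,s=np.cos(y),np.sin(y)
    G=np.array([[c,s,0],[s,-c,0],[0,0,-1]])
    sl=T[:3,:3].T@(np.array(xyz)-T[:3,3])/.5; ro=R.from_matrix(T[:3,:3].T@G).as_rotvec()/(np.pi/4)
    print("slide",sl.round(4).tolist(),"rot",ro.round(4).tolist(),"rows",np.linalg.norm(sl)*.5/.0417, np.linalg.norm(ro)*45/7.16)
E
python3 - <<'E'
from h import *
cmd((.28,-.22,.30),0)
d=load("top0.png")
for p in [(600,210),(640,180),(640,300)]:print(p2w(d,p,.45))
E
```

```text
slide [0.3698, -0.4908, -0.1899] rot [-0.0022, 0.0002, 0.4569] rows 7.712844437101689 2.8713232638731103
[[ 0.51964603 -0.33987305  0.45      ]]
[[ 0.55626624 -0.38960281  0.45      ]]
[[ 0.41605007 -0.3786295   0.45      ]]
```

Emit:
{"fn": "play_rows", "kwargs": {"delta_rot": [[0,0,0],[0,0,0],[0,0,0.15],[0,0,0.3],[0,0,0.457],[0,0,0.457],[0,0,0.457],[0,0,0.457],[0,0,0.457],[0,0,0.457]], "slide": [[0,-0.06,-0.1],[0.03,-0.14,-0.19],[0.37,-0.491,-0.19],[0.37,-0.491,-0.19],[0.37,-0.491,-0.19],[0.37,-0.491,-0.19],[0.37,-0.491,-0.19],[0.37,-0.491,-0.19],[0.37,-0.491,-0.19],[0.37,-0.491,-0.19]], "hand": [-1,-1,-1,-1,-1,-1,-1,-1,-1,-1]}}

```text
time_s: 0.98
tool_pos: [0.2811, -0.2173, 0.3017]
tool_rot: [0.001, 1.0, 0.003, 0.001]
contact_force: [-0.2, -0.3, 0.4]
gripper_width: 0.0945
finger_force: 0.0
```

Run:
```python
from h import *
print(pose()[:3,3]); cmd((.50,.02,.24),0)
```

```text
[ 0.28111321 -0.21726549  0.30165721]
slide [0.4402, -0.4721, 0.1239] rot [0.0015, -0.0034, 0.0074] rows 7.881190243984769 0.05189774594751201
```

Emit:
{"fn": "play_rows", "kwargs": {"delta_rot": [[0,0,0],[0,0,0],[0,0,0],[0,0,0],[0,0,0],[0,0,0],[0,0,0],[0,0,0],[0,0,0],[0,0,0]], "slide": [[0,-0.08,0],[0,-0.16,0],[0.03,-0.24,0],[0.1,-0.472,0.03],[0.44,-0.472,0.124],[0.44,-0.472,0.124],[0.44,-0.472,0.124],[0.44,-0.472,0.124],[0.44,-0.472,0.124],[0.44,-0.472,0.124]], "hand": [-1,-1,-1,-1,-1,-1,-1,-1,-1,-1]}}

```text
time_s: 1.82
tool_pos: [0.5031, 0.0168, 0.2326]
tool_rot: [-0.001, 1.0, 0.001, -0.004]
contact_force: [-0.2, -0.2, -0.5]
gripper_width: 0.0938
finger_force: 0.0
```

Emit:
{"fn": "play_rows", "kwargs": {"delta_rot": [[0,0,0],[0,0,0],[0,0,0]], "slide": [[0,0,0],[0,0,0],[0,0,0]], "hand": [-1,-1,-1]}}

```text
time_s: 2.07
tool_pos: [0.4996, 0.0147, 0.2394]
tool_rot: [0.0, 1.0, -0.001, 0.0]
contact_force: [-0.1, -0.2, -0.2]
gripper_width: 0.094
finger_force: 0.0
```

Run:
```python
from h import *
print(pose().round(4)); d=snap("wrist"); save(d,"w1.png")
```

```text
[[ 1.000e+00 -1.500e-03  1.000e-03  4.996e-01]
 [-1.500e-03 -1.000e+00 -7.000e-04  1.470e-02]
 [ 1.000e-03  7.000e-04 -1.000e+00  2.394e-01]
 [ 0.000e+00  0.000e+00  0.000e+00  1.000e+00]]
```

View pics/w1.png

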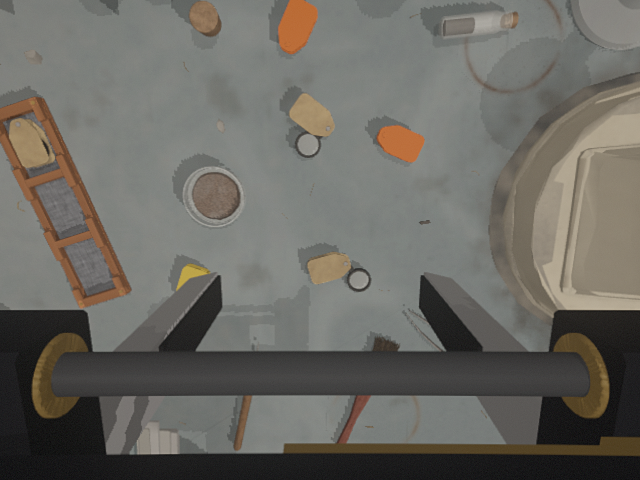

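The wrist view shows everything. Near lens: case (328,268), ring (359,279). Far lens: case (312,116), ring (308,145). The tray's empty wells are at (62,208) and (85,266), and the grinder foot is on the right.

```bash
cat >> h.py <<'E'
def tan(d,z,roi,lo=60):
    x0,y0,x1,y1=roi; im=d["image"].copy(); hsv=cv2.cvtColor(im,cv2.COLOR_RGB2HSV)
    m=((hsv[...,0]>8)&(hsv[...,0]<28)&(hsv[...,1]>lo)&(hsv[...,2]>90)).astype(np.uint8)
    k=np.zeros_like(m); k[y0:y1,x0:x1]=m[y0:y1,x0:x1]
    k=cv2.morphologyEx(k,cv2.MORPH_OPEN,np.ones((3,3)))
    cs=cv2.findContours(k,cv2.RETR_EXTERNAL,cv2.CHAIN_APPROX_NONE)[0]; c=max(cs,key=cv2.contourArea)
    w=p2w(d,cv2.convexHull(c)[:,0],z)[:,:2]
    (cx,cy),(a,b),ang=cv2.minAreaRect((w*1000).astype(np.float32))
    if a<b: a,b,ang=b,a,ang+90
    return np.array([cx,cy])/1000,(a,b),ang%180,c
def ring(d,z,roi):
    x0,y0,x1,y1=roi; g=cv2.cvtColor(d["image"],cv2.COLOR_RGB2GRAY)
    m=(g<70).astype(np.uint8); k=np.zeros_like(m); k[y0:y1,x0:x1]=m[y0:y1,x0:x1]
    c=max(cv2.findContours(k,cv2.RETR_EXTERNAL,cv2.CHAIN_APPROX_NONE)[0],key=cv2.contourArea)
    w=p2w(d,c[:,0],z)[:,:2]; (x,y),rr=cv2.minEnclosingCircle((w*1000).astype(np.float32)); return np.array([x,y])/1000,rr*2
E
python3 - <<'E'
from h import *
d=load("w1.png")
for roi in [(285,85,340,165),(300,245,385,298)]:
    print(tan(d,.011,roi)[:3],ring(d,.0055,roi))
for p in [(38,97),(0,108),(131,289),(83,306)]: print(p,p2w(d,p,.014)[0])
for p in [(62,208),(85,266)]: print(p,p2w(d,p,.005)[0])
hsv=cv2.cvtColor(d["image"],cv2.COLOR_RGB2HSV)
for p in [(62,208),(328,268),(310,112),(48,250),(28,140)]: print(p,hsv[p[1],p[0]])
E
```

```text
(array([0.59588788, 0.02173643]), (44.746002197265625, 28.078908920288086), 52.85384750366211) (array([0.56508698, 0.02751398]), 21.217439651489258)
(array([0.44383881, 0.00548082]), (44.8127555847168, 30.01228141784668), 106.39433670043945) (array([ 0.42827573, -0.02542616]), 28.083572387695312)
(38, 97) [0.61303384 0.28275522 0.014     ]
(0, 108) [0.60280783 0.31994126 0.014     ]
(131, 289) [0.4200883  0.21677099 0.014     ]
(83, 306) [0.4010259  0.26982638 0.014     ]
(62, 208) [0.50573207 0.28239254 0.005     ]
(85, 266) [0.44310112 0.2673292  0.005     ]
(62, 208) [  0   7 115]
(328, 268) [ 18  88 157]
(310, 112) [ 18  91 166]
(48, 250) [ 42  10 132]
(28, 140) [ 18  93 157]
```

```bash
cat >> h.py <<'E'
def loc(c,ang,x,y):
    "case frame (mm) -> world xy; ang = heading of case +y"
    a=np.radians(ang); return np.array(c)+np.array([np.sin(a),-np.cos(a)])*x/1e3+np.array([np.cos(a),np.sin(a)])*y/1e3
E
python3 - <<'E'
from h import *
print(np.round(sense()["joint_pos"],2))
c,a=(.4438,.0055),106.4
for y in(-50,-21): print(loc(c,a,-30,y))
cmd((*loc(c,a,-30,-52),.06),a)
E
```

```text
[-0.08 -0.03  1.42 -0.    1.75  1.49]
[ 0.42913765 -0.05093594]
[ 0.42094975 -0.02311584]
slide [-0.1402, 0.1351, 0.3595] rot [0.0031, -0.0011, -2.3666] rows 4.902591403703117 14.874093858814035
```

Emit:
{"fn": "play_rows", "kwargs": {"delta_rot": [[0,0,-1],[0,0,-1],[0,0,-1],[0,0,-1],[0,0,-1],[0,0,-1],[0,0,-1]], "slide": [[-0.14,0.135,0.2],[-0.14,0.135,0.2],[-0.14,0.135,0.2],[-0.14,0.135,0.2],[-0.14,0.135,0.2],[-0.14,0.135,0.2],[-0.14,0.135,0.2]], "hand": [1,1,1,1,1,1,1]}}

```text
time_s: 2.7
tool_pos: [0.4291, -0.0527, 0.1397]
tool_rot: [0.001, 0.923, 0.384, 0.001]
contact_force: [0.2, 0.2, 0.8]
gripper_width: 0.0508
finger_force: 0.0
```

Emit:
{"fn": "play_rows", "kwargs": {"delta_rot": [[0,0,-1],[0,0,-1],[0,0,-1],[0,0,-1],[0,0,-1],[0,0,-1],[0,0,-1]], "slide": [[0,0,0],[0,0,0],[0,0,0],[0,0,0],[0,0,0],[0,0,0],[0,0,0]], "hand": [1,1,1,1,1,1,1]}}

```text
time_s: 3.28
tool_pos: [0.4297, -0.0525, 0.1402]
tool_rot: [0.002, 0.706, 0.708, 0.001]
contact_force: [0.3, -0.0, -0.4]
gripper_width: 0.0043
finger_force: 0.0
```

Emit:
{"fn": "play_rows", "kwargs": {"delta_rot": [[0,0,-0.366],[0,0,-0.366],[0,0,-0.366],[0,0,-0.366]], "slide": [[0,0,0.08],[0,0,0.08],[0,0,0.08],[0,0,0.08]], "hand": [1,1,1,1]}}

```text
time_s: 3.62
tool_pos: [0.4292, -0.0523, 0.0991]
tool_rot: [0.001, 0.599, 0.801, 0.0]
contact_force: [0.2, 0.3, 0.6]
gripper_width: 0.0007
finger_force: 0.0
```

Run:
```python
from h import *
s=sense(); print(pose().round(4),s["gripper_width"],s["time_s"])
d=snap("wrist"); save(d,"w2.png")
cv2.imwrite("pics/w2.png",d["image"][:,:,::-1])
c,a=(.4438,.0055),106.4
cmd((*loc(c,a,-30,-52),.004),a);cmd((*loc(c,a,-30,-22),.004),a)
```

```text
[[-2.826e-01  9.592e-01  1.400e-03  4.292e-01]
 [ 9.592e-01  2.826e-01 -7.000e-04 -5.230e-02]
 [-1.100e-03  1.100e-03 -1.000e+00  9.910e-02]
 [ 0.000e+00  0.000e+00  0.000e+00  1.000e+00]] 0.0006857004250004194 3.6167
slide [-0.0006, -0.001, 0.1914] rot [0.0029, 0.0021, -0.0015] rows 2.2949830867550336 0.024181871566375725
slide [0.0594, -0.0011, 0.1913] rot [0.0029, 0.0021, -0.0015] rows 2.401953187295617 0.024181871566375725
```

View pics/w2.png

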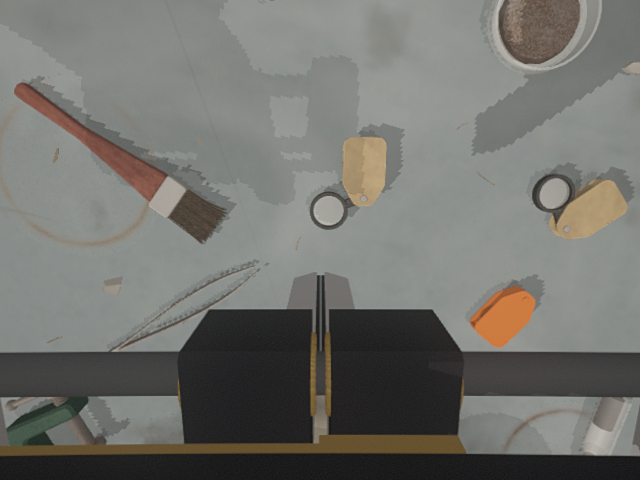

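The wrist view from here shows the near case at (365,170) with its pivot at (362,200) and ring at (328,210). The far case is at (590,210) with its ring at (553,193).

Run:
```python
from h import *
d=load("w2.png")
for roi in [(300,130,395,235),(530,170,635,245)]:
    print(tan(d,.011,roi)[:3],ring(d,.0055,roi))
```

```text
(array([0.44229791, 0.00504945]), (44.305912017822266, 28.386634826660156), 106.10807037353516) (array([ 0.43152872, -0.0358203 ]), 11.215715408325195)
(array([0.59309332, 0.02148454]), (48.38389587402344, 32.4647102355957), 53.61653518676758) (array([0.56661523, 0.02712758]), 24.29077911376953)
```

Emit:
{"fn": "play_rows", "kwargs": {"delta_rot": [[0,0,0],[0,0,0],[0,0,0],[0,0,0],[0,0,0]], "slide": [[0,0,0.08],[0,0,0.14],[0,0,0.175],[0,0,0.19],[0,0,0.19]], "hand": [1,1,1,1,1]}}

```text
time_s: 4.08
tool_pos: [0.4291, -0.0518, 0.0028]
tool_rot: [-0.001, 0.599, 0.801, -0.0]
contact_force: [-0.3, -0.8, 0.9]
gripper_width: 0.0006
finger_force: 0.0
```

Emit:
{"fn": "play_rows", "kwargs": {"delta_rot": [[0,0,0],[0,0,0],[0,0,0],[0,0,0],[0,0,0],[0,0,0],[0,0,0],[0,0,0],[0,0,0],[0,0,0]], "slide": [[0.006,0,0],[0.012,0,0],[0.018,0,0],[0.024,0,0],[0.03,0,0],[0.036,0,0],[0.042,0,0],[0.05,0,0],[0.058,0,0],[0.064,0,0]], "hand": [1,1,1,1,1,1,1,1,1,1]}}

```text
time_s: 4.92
tool_pos: [0.421, -0.0205, 0.0034]
tool_rot: [0.0, 0.599, 0.801, 0.0]
contact_force: [0.6, 0.1, 1.0]
gripper_width: 0.0006
finger_force: 0.1
```

Emit:
{"fn": "play_rows", "kwargs": {"delta_rot": [[0,0,0],[0,0,0],[0,0,0],[0,0,0]], "slide": [[-0.02,0,0],[-0.04,0,-0.04],[-0.06,0,-0.12],[-0.06,0,-0.12]], "hand": [1,-1,-1,-1]}}

```text
time_s: 5.25
tool_pos: [0.4348, -0.0527, 0.0702]
tool_rot: [0.006, 0.599, 0.801, 0.002]
contact_force: [1.3, -0.7, 0.8]
gripper_width: 0.0173
finger_force: 0.0
```

Run:
```python
from h import *
s=sense(); print(pose()[:3,3].round(4),s["gripper_width"],s["time_s"])
d=snap("wrist"); save(d,"w3.png")
print(w2p(d,[(.443,.0053,.011)]))
for roi in [(250,80,420,250)]:
    print(tan(d,.011,roi)[:3],ring(d,.0055,roi))
```

```text
[ 0.4348 -0.0527  0.0702] 0.01731608953500507 5.25
[[360.27429188 170.10153226]]
(array([0.44380325, 0.00862817]), (44.72429656982422, 28.369647979736328), 110.02907371520996) (array([ 0.43187137, -0.00631307]), 1.2146919965744019)
```

View pics/w3.png

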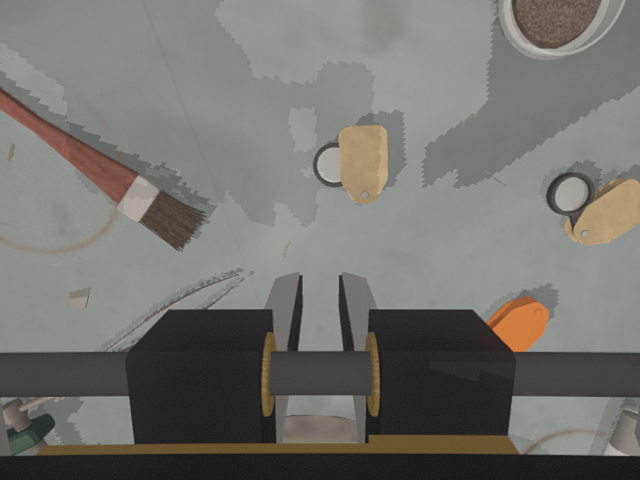

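The ring is now half swept in (325,165) beside the case (363,160), at about 45°. Next I'll move above the lens and re-measure.

Run:
```python
from h import *
cmd((*loc((.4438,.008),107.5,0,0),.07),107.5)
```

```text
slide [0.109, 0.0537, -0.0046] rot [0.0103, 0.0069, -0.0248] rows 1.4580523897402884 0.17444193031109734
```

Emit:
{"fn": "play_rows", "kwargs": {"delta_rot": [[0,0,0],[0,0,0],[0,0,-0.02],[0,0,-0.02],[0,0,-0.02],[0,0,-0.02],[0,0,-0.02]], "slide": [[0.03,0.02,-0.02],[0.07,0.04,-0.02],[0.109,0.054,-0.02],[0.109,0.054,-0.02],[0.109,0.054,-0.02],[0.109,0.054,-0.02],[0.109,0.054,-0.02]], "hand": [-1,-1,-1,-1,-1,-1,-1]}}

```text
time_s: 5.88
tool_pos: [0.4397, 0.0093, 0.0729]
tool_rot: [-0.0, 0.593, 0.805, -0.0]
contact_force: [1.1, -0.5, -0.5]
gripper_width: 0.0678
finger_force: 0.0
```

Run:
```python
from h import *
s=sense(); print(pose().round(4),s["gripper_width"],s["time_s"])
d=snap("wrist"); save(d,"w4.png")
p=w2p(d,[(.443,.008,.011)])[0].astype(int);print(p)
c,sz,a,_=tan(d,.011,(max(p[0]-60,0),max(p[1]-70,0),p[0]+60,p[1]+70)); print(c,sz,a)
cmd((*loc(c,a,0,1),.0055),a)
```

```text
[[-2.974e-01  9.547e-01 -9.000e-04  4.397e-01]
 [ 9.547e-01  2.974e-01 -5.000e-04  9.300e-03]
 [-2.000e-04 -1.000e-03 -1.000e+00  7.290e-02]
 [ 0.000e+00  0.000e+00  0.000e+00  1.000e+00]] 0.06781544353002238 5.8833
[324 260]
[0.4432001  0.00951877] (46.218353271484375, 27.966543197631836) 108.22532844543457
slide [0.0005, 0.0067, 0.1352] rot [-0.001, 0.0003, -0.0208] rows 1.6229178586682946 0.1306589345818471
```

Emit:
{"fn": "play_rows", "kwargs": {"delta_rot": [[0,0,-0.02],[0,0,-0.02],[0,0,-0.02],[0,0,-0.02],[0,0,-0.02],[0,0,-0.02],[0,0,-0.02],[0,0,-0.02]], "slide": [[0,0.007,0],[0,0.007,0],[0,0.007,0],[0,0.007,0.06],[0,0.007,0.1],[0,0.007,0.125],[0,0.007,0.135],[0,0.007,0.135]], "hand": [-1,-1,-1,-1,-1,-1,-1,-1]}}

```text
time_s: 6.6
tool_pos: [0.4422, 0.0112, 0.0046]
tool_rot: [-0.001, 0.586, 0.81, -0.001]
contact_force: [-0.1, 0.5, 0.4]
gripper_width: 0.0939
finger_force: 0.0
```

Emit:
{"fn": "play_rows", "kwargs": {"delta_rot": [[0,0,0],[0,0,0],[0,0,0],[0,0,0],[0,0,0],[0,0,0],[0,0,0],[0,0,0],[0,0,0],[0,0,0]], "slide": [[0,0,0],[0,0,0],[0,0,0],[0,0,0],[0,0,0],[0,0,0],[0,0,0],[0,0,0],[0,0,0],[0,0,0]], "hand": [0.3,0.3,0.35,0.35,1,1,1,1,1,1]}}

```text
time_s: 7.43
tool_pos: [0.4434, 0.0113, 0.006]
tool_rot: [-0.0, 0.586, 0.81, 0.0]
contact_force: [-1.1, 0.9, 1.0]
gripper_width: 0.0322
finger_force: 27.8
```

Emit:
{"fn": "play_rows", "kwargs": {"delta_rot": [[0,0,0],[0,0,0],[0,0,0],[0,0,0]], "slide": [[0,0,0],[0,0,0],[0,0,0],[0,0,0]], "hand": [1,1,1,1]}}

```text
time_s: 7.77
tool_pos: [0.4433, 0.0113, 0.006]
tool_rot: [-0.0, 0.586, 0.81, -0.0]
contact_force: [-0.8, 1.0, 1.6]
gripper_width: 0.0318
finger_force: 27.7
```

Run:
```python
from h import *
s=sense(); print(pose().round(4),s["gripper_width"],s["finger_force"])
d=snap("wrist"); save(d,"w5.png")
p=w2p(d,[(.443,.0095,.011)])[0].astype(int);print(p)
a=d["image"][p[1]-90:p[1]+90,p[0]-120:p[0]+120]; cv2.imwrite("pics/c5.png",cv2.resize(a,(720,540),interpolation=cv2.INTER_CUBIC)[:,:,::-1])
```

```text
[[-3.133e-01  9.496e-01 -2.000e-04  4.433e-01]
 [ 9.496e-01  3.133e-01  1.000e-04  1.130e-02]
 [ 2.000e-04 -2.000e-04 -1.000e+00  6.000e-03]
 [ 0.000e+00  0.000e+00  0.000e+00  1.000e+00]] 0.031830841266202614 27.738939761475194
[318 298]
```

View pics/c5.png

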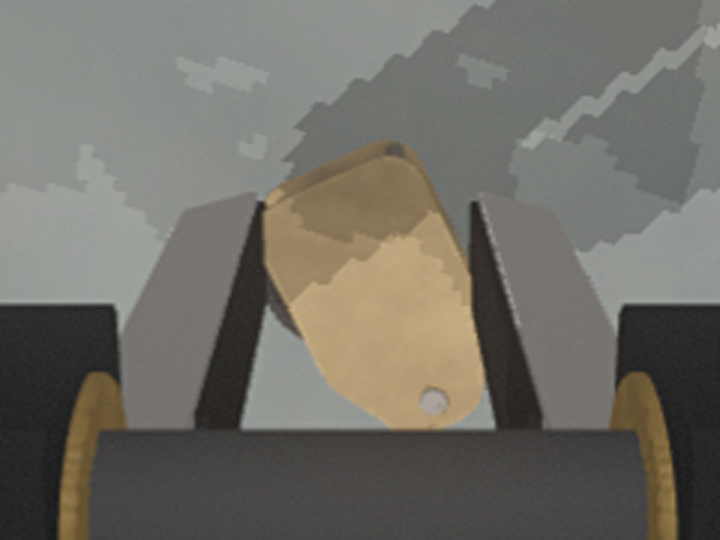

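The squeeze turned the case by about 20° between the fingers, and the ring still peeps out on the left at (285,310). I'll open, rise and re-measure.

Emit:
{"fn": "play_rows", "kwargs": {"delta_rot": [[0,0,0],[0,0,0],[0,0,0],[0,0,0],[0,0,0],[0,0,0],[0,0,0],[0,0,0],[0,0,0]], "slide": [[0,0,0],[0,0,0],[0,0,0],[0,0,-0.06],[0,0,-0.14],[0,0,-0.14],[0,0,-0.14],[0,0,-0.14],[0,0,-0.14]], "hand": [-1,-1,-1,-1,-1,-1,-1,-1,-1]}}

```text
time_s: 8.57
tool_pos: [0.4424, 0.0112, 0.0746]
tool_rot: [-0.001, 0.586, 0.81, -0.001]
contact_force: [-0.0, -0.4, -0.1]
gripper_width: 0.0883
finger_force: 0.0
```

```bash
cat >> h.py <<'E'
def look(n,guess,z=.011,r=70):
    d=snap("wrist"); save(d,n); p=w2p(d,[(*guess,z)])[0].astype(int)
    x0,y0=max(p[0]-r,0),max(p[1]-r,0)
    c,sz,a,_=tan(d,z,(x0,y0,p[0]+r,p[1]+r)); print("case",c.round(4),np.round(sz,1),round(a,1),p)
    im=d["image"][y0:p[1]+r,x0:p[0]+r]; cv2.imwrite("pics/c_"+n,cv2.resize(im,None,fx=4,fy=4,interpolation=cv2.INTER_CUBIC)[:,:,::-1])
    return d,c,a
E
python3 - <<'E'
from h import *
s=sense(); print(pose()[:3,3].round(4),s["gripper_width"],s["time_s"])
d,c,a=look("w6.png",(.443,.0095))
cmd((*loc(c,a,0,1),.0055),a)
E
```

```text
[0.4424 0.0112 0.0746] 0.08832419204837952 8.5667
case [0.4479 0.0058] [46.2 28.8] 134.8 [320 259]
slide [-0.0122, 0.0069, 0.1377] rot [-0.0032, -0.0023, -0.5887] rows 1.6591888389887193 3.7002186707999014
```

View pics/c_w6.png

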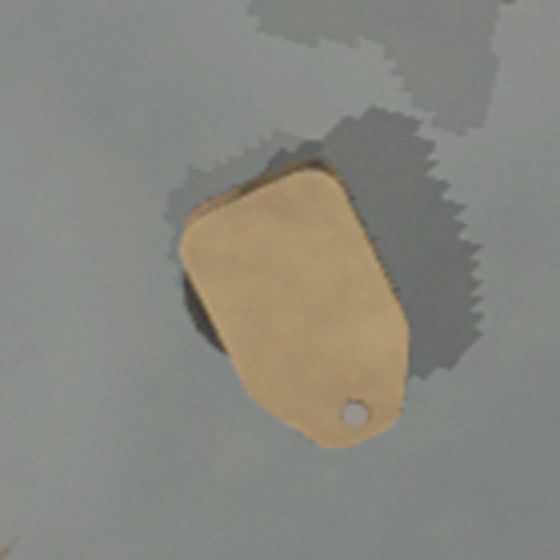

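The ring now peeps out only about 2–3 mm (200,310). I'll regrip aligned with the new heading, 134.8°.

Emit:
{"fn": "play_rows", "kwargs": {"delta_rot": [[0,0,-0.589],[0,0,-0.589],[0,0,-0.589],[0,0,-0.589],[0,0,-0.589],[0,0,-0.589],[0,0,-0.589],[0,0,-0.589],[0,0,-0.589]], "slide": [[-0.012,0.007,0],[-0.012,0.007,0],[-0.012,0.007,0],[-0.012,0.007,0],[-0.012,0.007,0.06],[-0.012,0.007,0.1],[-0.012,0.007,0.125],[-0.012,0.007,0.137],[-0.012,0.007,0.137]], "hand": [-1,-1,-1,-1,-1,-1,-1,-1,-1]}}

```text
time_s: 9.37
tool_pos: [0.4463, 0.0068, 0.0048]
tool_rot: [-0.003, 0.385, 0.923, -0.001]
contact_force: [-0.2, 1.0, 0.2]
gripper_width: 0.0935
finger_force: 0.0
```

Emit:
{"fn": "play_rows", "kwargs": {"delta_rot": [[0,0,0],[0,0,0],[0,0,0],[0,0,0],[0,0,0],[0,0,0],[0,0,0],[0,0,0],[0,0,0],[0,0,0]], "slide": [[0,0,0],[0,0,0],[0,0,0],[0,0,0],[0,0,0],[0,0,0],[0,0,0],[0,0,0],[0,0,0],[0,0,0]], "hand": [1,1,1,1,1,1,1,1,1,1]}}

```text
time_s: 10.2
tool_pos: [0.4484, 0.0066, 0.0074]
tool_rot: [-0.0, 0.385, 0.923, -0.0]
contact_force: [-0.8, -0.1, 0.6]
gripper_width: 0.031
finger_force: 0.2
```

Run:
```python
from h import *
s=sense(); T=pose(); print(T.round(4),s["gripper_width"])
d,c,a=look("w7.png",T[:2,3],r=62)
```

```text
[[-7.042e-01  7.100e-01 -5.000e-04  4.484e-01]
 [ 7.100e-01  7.042e-01 -1.000e-04  6.600e-03]
 [ 3.000e-04 -4.000e-04 -1.000e+00  7.400e-03]
 [ 0.000e+00  0.000e+00  0.000e+00  1.000e+00]] 0.03097012172258876
case [0.4482 0.006 ] [46.3 27.9] 134.8 [320 293]
```

Emit:
{"fn": "play_rows", "kwargs": {"delta_rot": [[0,0,0],[0,0,0],[0,0,0],[0,0,0],[0,0,0],[0,0,0]], "slide": [[0,0,0.004],[0,0,0.004],[0,0,0.004],[0,0,0.004],[0,0,0.004],[0,0,0.004]], "hand": [0.3,0.3,1,1,1,1]}}

```text
time_s: 10.75
tool_pos: [0.4485, 0.0066, 0.0053]
tool_rot: [-0.0, 0.385, 0.923, -0.0]
contact_force: [0.2, -0.3, -1.0]
gripper_width: 0.0261
finger_force: 30.0
```

Run:
```python
from h import *
s=sense(); T=pose(); print(T.round(4),s["gripper_width"],s["finger_force"])
d,c,a=look("w8.png",T[:2,3],r=62)
```

```text
[[-7.042e-01  7.100e-01 -3.000e-04  4.485e-01]
 [ 7.100e-01  7.042e-01 -0.000e+00  6.600e-03]
 [ 2.000e-04 -2.000e-04 -1.000e+00  5.300e-03]
 [ 0.000e+00  0.000e+00  0.000e+00  1.000e+00]] 0.026129300351430976 29.999589560848108
case [0.4486 0.0064] [46.4 27.4] 134.8 [320 295]
```

Emit:
{"fn": "play_rows", "kwargs": {"delta_rot": [[0,0,0],[0,0,0],[0,0,0.15],[0,0,0.3],[0,0,0.45],[0,0,0.6],[0,0,0.8],[0,0,1],[0,0,1],[0,0,1]], "slide": [[0,0,-0.05],[0,0,-0.12],[0,0,-0.2],[0.04,0.06,-0.23],[0.305,0.468,-0.23],[0.305,0.468,-0.23],[0.305,0.468,-0.23],[0.305,0.468,-0.23],[0.305,0.468,-0.23],[0.305,0.468,-0.23]], "hand": [1,1,1,1,1,1,1,1,1,1]}}

```text
time_s: 11.63
tool_pos: [0.5043, 0.2668, 0.1203]
tool_rot: [0.0, 0.71, 0.704, -0.0]
contact_force: [0.5, -0.1, -0.7]
gripper_width: 0.0261
finger_force: 30.0
```

Emit:
{"fn": "play_rows", "kwargs": {"delta_rot": [[0,0,1],[0,0,1],[0,0,1],[0,0,1],[0,0,1],[0,0,1],[0,0,1]], "slide": [[0,0,0],[0,0,0],[0,0,0],[0,0,0],[0,0,0],[0,0,0],[0,0,0]], "hand": [1,1,1,1,1,1,1]}}

```text
time_s: 12.22
tool_pos: [0.5041, 0.265, 0.12]
tool_rot: [0.0, 0.926, 0.379, -0.0]
contact_force: [-0.2, -0.5, -0.6]
gripper_width: 0.0262
finger_force: 30.0
```

Emit:
{"fn": "play_rows", "kwargs": {"delta_rot": [[0,0,0.6],[0,0,0.6],[0,0,0.6],[0,0,0.6],[0,0,0.6],[0,0,0.6]], "slide": [[0,0,0],[0,0,0],[0,0,0],[0,0,0],[0,0,0],[0,0,0]], "hand": [1,1,1,1,1,1]}}

```text
time_s: 12.72
tool_pos: [0.5041, 0.2649, 0.1202]
tool_rot: [0.0, 0.988, 0.156, -0.0]
contact_force: [-0.9, -0.3, -1.1]
gripper_width: 0.0264
finger_force: 30.0
```

Run:
```python
from h import *
s=sense(); T=pose(); print(T.round(4),s["gripper_width"],s["finger_force"],s["time_s"])
d=snap("wrist"); save(d,"w9.png")
d=snap("top"); save(d,"t9.png")
```

```text
[[ 9.515e-01  3.076e-01 -4.000e-04  5.041e-01]
 [ 3.076e-01 -9.515e-01 -3.000e-04  2.649e-01]
 [-4.000e-04  1.000e-04 -1.000e+00  1.202e-01]
 [ 0.000e+00  0.000e+00  0.000e+00  1.000e+00]] 0.026361579101639634 29.99977064318955 12.7167
```

View pics/w9.png

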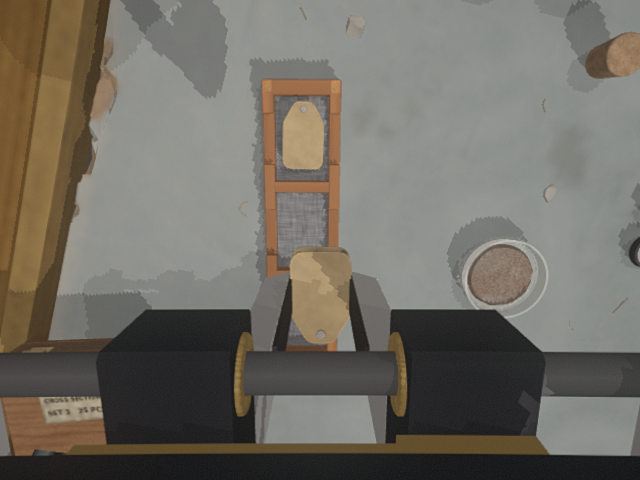

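The lens is held, folded, and parallel to the tray. Tray far corners are at (264,81) and (340,81), the C/B divider is at row 186, and middle well B is at (302,230).

Run:
```python
from h import *
d=load("w9.png"); hsv=cv2.cvtColor(d["image"],cv2.COLOR_RGB2HSV)
m=((hsv[...,0]<14)&(hsv[...,1]>120)&(hsv[...,2]>70))
L=[];Rr=[]
for y in list(range(95,170,3))+list(range(200,240,3)):
    x=np.where(m[y,240:360])[0]+240; L.append((x.min(),y)); Rr.append((x.max()+1,y))
wl=p2w(d,L,.014)[:,:2]; wr=p2w(d,Rr,.014)[:,:2]
def fit(w): vx,vy,x0,y0=cv2.fitLine(w.astype(np.float32),cv2.DIST_HUBER,0,1e-4,1e-4).ravel(); return np.degrees(np.arctan2(vy,vx))%180,np.array([x0,y0])
for w in (wl,wr): print(fit(w))
al=np.radians((fit(wl)[0]+fit(wr)[0])/2); u=np.array([np.cos(al),np.sin(al)]); n=np.array([-u[1],u[0]])
print("width",(fit(wl)[1]-fit(wr)[1])@n)
top=[]
for x in range(272,334,4):
    y=np.where(m[60:110,x])[0]+60; top.append((x,y.min()))
wt=p2w(d,top,.014)[:,:2]; print("end s",np.median(wt@u))
for x in (290,300,310,320):
    y=np.where(m[174:205,x])[0]+174; w=p2w(d,[(x,y.min()),(x,y.max()+1)],.014)[:,:2]; print("div",w@u)
nc=(fit(wl)[1]@n+fit(wr)[1]@n)/2; s=np.median(wt@u)
for k,nm in ((39,"C"),(105,"B"),(171,"A")): print(nm,(u*(s-k/1e3)+n*nc).round(4))
print(np.degrees(al))
print(tan(d,.1202+.0055,(285,240,355,350))[:3])
```

```text
(np.float32(17.788609), array([0.54484355, 0.3192352 ], dtype=float32))
(np.float32(17.61274), array([0.55351347, 0.26723897], dtype=float32))
width 0.052170657
end s 0.6713587320536982
div [0.6044039  0.59662034]
div [0.60443638 0.59665264]
div [0.60446767 0.59668395]
div [0.60449777 0.59671428]
C [0.5683 0.2993]
B [0.5054 0.2793]
A [0.4425 0.2592]
17.700674
(array([0.50318903, 0.26588818]), (53.31924819946289, 29.6336669921875), 18.224315643310547)
```

Run:
```python
from h import *
cmd((.4428,.2594,.0108),17.7)
d=load("top0.png")
for p in [(65,345),(130,327),(135,375),(70,392)]: print(p2w(d,p,.05))
```

```text
slide [-0.1202, -0.0272, 0.2189] rot [0.0001, 0.0004, 0.0039] rows 3.01156503327196 0.024869657690987333
[[0.35253368 0.44399469 0.05      ]]
[[0.38638398 0.32850908 0.05      ]]
[[0.30209307 0.31402205 0.05      ]]
[[0.27057266 0.42822229 0.05      ]]
```

Run:
```python
from h import *
t=load("top0.png"); w=load("w9.png")
for z in (0,.03,.05,.08,.11): print(z,p2w(t,[(120,327),(130,329)],z)[:,:2].round(3).tolist(),p2w(w,[(108,342),(60,346)],z)[:,:2].round(3).tolist())
a=w["image"][330:440,0:130]; b=t["image"][310:410,50:150]
o=np.hstack([cv2.resize(a,(390,330)),cv2.resize(b,(330,330))]); cv2.imwrite("pics/box.png",o[:,:,::-1])
```

```text
0 [[0.387, 0.364], [0.384, 0.345]] [[0.368, 0.402], [0.352, 0.438]]
0.03 [[0.386, 0.354], [0.383, 0.335]] [[0.387, 0.391], [0.374, 0.423]]
0.05 [[0.386, 0.347], [0.383, 0.328]] [[0.401, 0.383], [0.388, 0.413]]
0.08 [[0.386, 0.336], [0.382, 0.318]] [[0.421, 0.371], [0.41, 0.397]]
0.11 [[0.385, 0.326], [0.382, 0.308]] [[0.441, 0.359], [0.431, 0.382]]
```

View pics/box.png

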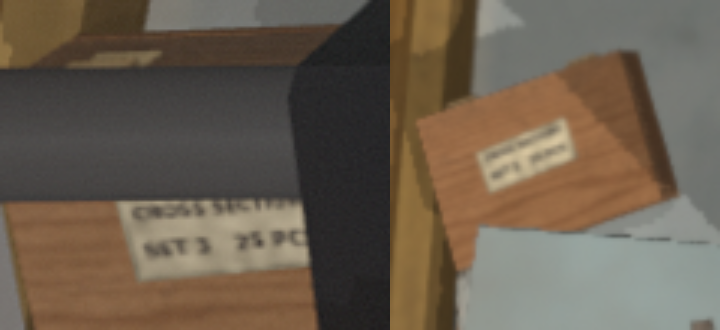

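Box crop: the slide box's visible side face is only about 5 px wide at (640,120), so it stands about 30 mm high and the gripper body, at 0.1 m or more, clears it. I'll set the lens in well A.

Emit:
{"fn": "play_rows", "kwargs": {"delta_rot": [[0,0,0],[0,0,0],[0,0,0],[0,0,0],[0,0,0],[0,0,0],[0,0,0],[0,0,0],[0,0,0]], "slide": [[-0.12,-0.027,0],[-0.12,-0.027,0.06],[-0.12,-0.027,0.12],[-0.12,-0.027,0.15],[-0.12,-0.027,0.17],[-0.12,-0.027,0.19],[-0.12,-0.027,0.2],[-0.12,-0.027,0.205],[-0.12,-0.027,0.205]], "hand": [1,1,1,1,1,1,1,1,1]}}

```text
time_s: 13.57
tool_pos: [0.4435, 0.2596, 0.0181]
tool_rot: [-0.0, 0.988, 0.154, 0.0]
contact_force: [0.5, 0.1, -0.4]
gripper_width: 0.0262
finger_force: 30.0
```

Run:
```python
from h import *
print(sense()["contact_force"]); cmd((.4428,.2594,.0108),17.7)
```

```text
[ 0.47569605  0.12212694 -0.44314249]
slide [-0.0014, -0.0, 0.0146] rot [-0.0, -0.0006, 0.0015] rows 0.1759132465911207 0.01015118219026736
```

Emit:
{"fn": "play_rows", "kwargs": {"delta_rot": [[0,0,0],[0,0,0],[0,0,0],[0,0,0],[0,0,0]], "slide": [[-0.001,0,0.006],[-0.001,0,0.011],[-0.001,0,0.0145],[-0.001,0,0.0145],[-0.001,0,0.0145]], "hand": [1,1,1,1,1]}}

```text
time_s: 13.98
tool_pos: [0.4425, 0.2593, 0.0107]
tool_rot: [0.0, 0.988, 0.154, 0.0]
contact_force: [-0.1, 0.0, -1.0]
gripper_width: 0.0261
finger_force: 30.0
```

Emit:
{"fn": "play_rows", "kwargs": {"delta_rot": [[0,0,0],[0,0,0],[0,0,0],[0,0,0],[0,0,0],[0,0,0],[0,0,0],[0,0,0],[0,0,0]], "slide": [[0,0,0],[0,0,0],[0,0,0],[0,0,0],[0,0,-0.01],[0,0,-0.04],[0,0,-0.1],[0,0,-0.16],[0,0,-0.16]], "hand": [0.2,0.2,0.2,0.2,0.2,0.2,-1,-1,-1]}}

```text
time_s: 14.73
tool_pos: [0.4466, 0.2612, 0.0981]
tool_rot: [-0.002, 0.988, 0.154, 0.006]
contact_force: [1.2, 0.9, 1.9]
gripper_width: 0.0539
finger_force: 0.0
```

Run:
```python
from h import *
s=sense(); T=pose(); print(T[:3,3].round(4),s["gripper_width"],s["time_s"])
d,c,a=look("w10.png",(.4428,.2594),z=.016,r=60)
# ring peeping: dark pixels beside the case in the tool-left side, printed as width profile of case rows
im=d["image"]; g=cv2.cvtColor(im,cv2.COLOR_RGB2GRAY); p=w2p(d,[(*c,.016)])[0].astype(int)
for dy in (-24,-16,-8,0,8,16): print(g[p[1]+dy,p[0]-36:p[0]+37:3])
```

```text
[0.4466 0.2612 0.0981] 0.05391384090935318 14.7333
case [0.4448 0.2606] [77.6 53.4] 17.6 [321 256]
[122 122 122 101 105  96 101 156 154 152 149 147 143 143 145 146 152 147
 146 110 116  87 120 117 118]
[110 110 111 109  81  82 151 148 148 150 153 151 151 153 148 146 146 146
 148 150 103  87 112 109 111]
[110 110 113 110  81  82 153 154 151 150 149 147 151 151 153 152 151 150
 149 152 115  75 113 111 112]
[113 111 112 112  83  85 156 153 150 148 148 150 150 151 150 153 150 150
 151 153 120  87 113 111 111]
[112 112 109 109 113  80 153 148 148 149 148 148 147 148 147 147 151 151
 151 147  88  87 114 109 113]
[112 110 112 108 130 118 148 149 147 145 146 142 136 149 152 152 157 157
 153 146 100  83 112 112 112]
```

```bash
cat >> h.py <<'E'
def tanc(d,c0,z,r=60):
    "case in tray: hue 15-24 only"
    p=w2p(d,[(*c0,z)])[0].astype(int); hsv=cv2.cvtColor(d["image"],cv2.COLOR_RGB2HSV)
    m=((hsv[...,0]>=15)&(hsv[...,0]<26)&(hsv[...,1]>60)&(hsv[...,2]>110)).astype(np.uint8)
    k=np.zeros_like(m); y0,x0=max(p[1]-r,0),max(p[0]-r,0); k[y0:p[1]+r,x0:p[0]+r]=m[y0:p[1]+r,x0:p[0]+r]
    c=max(cv2.findContours(cv2.morphologyEx(k,cv2.MORPH_OPEN,np.ones((3,3))),cv2.RETR_EXTERNAL,cv2.CHAIN_APPROX_NONE)[0],key=cv2.contourArea)
    (x,y),(a,b),an=cv2.minAreaRect((p2w(d,c[:,0],z)[:,:2]*1e3).astype(np.float32))
    if a<b:a,b,an=b,a,an+90
    return np.array([x,y])/1e3,(a,b),an%180
E
python3 - <<'E'
from h import *
d=load("w10.png"); print(tanc(d,(.4428,.2594),.016)); p=w2p(d,[(.4428,.2594,.016)])[0].astype(int)
hsv=cv2.cvtColor(d["image"],cv2.COLOR_RGB2HSV)
for dy in (-12,0,12):
    print(d["image"][p[1]+dy,p[0]-44:p[0]+45:3].tolist())
E
```

```text
(array([0.4417019 , 0.25911212]), (45.76387023925781, 27.626665115356445), 17.202882766723633)
[[116, 116, 112], [101, 102, 99], [152, 103, 71], [145, 98, 68], [146, 101, 70], [154, 104, 70], [91, 90, 90], [86, 84, 84], [168, 148, 113], [175, 152, 115], [173, 150, 113], [169, 146, 109], [169, 145, 110], [167, 144, 109], [168, 144, 107], [170, 147, 110], [172, 149, 112], [173, 150, 113], [172, 149, 112], [172, 149, 112], [169, 147, 110], [172, 147, 110], [125, 122, 122], [97, 96, 94], [137, 92, 64], [147, 102, 70], [146, 101, 71], [152, 105, 72], [141, 143, 139], [140, 141, 137]]
[[109, 111, 106], [99, 102, 98], [149, 101, 69], [146, 100, 69], [147, 102, 71], [154, 105, 71], [107, 107, 108], [79, 76, 75], [150, 128, 98], [171, 148, 111], [171, 147, 111], [168, 146, 111], [170, 147, 112], [172, 148, 111], [170, 148, 111], [169, 147, 110], [169, 147, 109], [171, 148, 110], [169, 145, 109], [170, 146, 110], [172, 148, 111], [172, 148, 110], [128, 126, 127], [97, 94, 94], [147, 101, 68], [146, 102, 70], [147, 102, 68], [152, 104, 69], [140, 144, 140], [140, 143, 139]]
[[112, 113, 109], [99, 102, 98], [147, 102, 71], [147, 102, 71], [147, 101, 70], [153, 104, 70], [129, 130, 131], [116, 115, 113], [141, 123, 100], [169, 146, 109], [169, 146, 109], [168, 144, 109], [163, 141, 107], [166, 143, 107], [166, 142, 106], [170, 147, 111], [173, 150, 114], [173, 150, 114], [173, 150, 113], [175, 153, 113], [174, 151, 112], [178, 154, 115], [98, 96, 96], [87, 87, 85], [152, 104, 72], [147, 101, 70], [147, 102, 71], [155, 105, 72], [138, 142, 137], [138, 141, 135]]
```

Lens 1 sits centred in well A (felt gaps on both sides, size 45.8×27.6 at rim height, no dark ring showing). Next is the far lens.

Run:
```python
from h import *
c,a=(.5945,.0216),53.2
cmd((*loc(c,a,-29,-46),.09),a)
```

```text
slide [0.0296, 0.5524, 0.0103] rot [0.0025, -0.0116, -0.7873] rows 6.634127849332959 4.9483663217317835
```

Emit:
{"fn": "play_rows", "kwargs": {"delta_rot": [[0,0,-0.787],[0,0,-0.787],[0,0,-0.787],[0,0,-0.787],[0,0,-0.787],[0,0,-0.787],[0,0,-0.787],[0,0,-0.787],[0,0,-0.787],[0,0,-0.787]], "slide": [[0.03,0.552,0],[0.03,0.552,0],[0.03,0.552,0],[0.03,0.552,0],[0.03,0.552,0],[0.03,0.552,0],[0.03,0.552,0],[0.03,0.552,0],[0.03,0.552,0],[0.03,0.552,0]], "hand": [1,1,1,1,1,1,1,1,1,1]}}

```text
time_s: 15.62
tool_pos: [0.5402, 0.0013, 0.0895]
tool_rot: [-0.001, 0.895, 0.447, -0.001]
contact_force: [0.3, -0.3, -0.5]
gripper_width: 0.001
finger_force: 0.0
```

Run:
```python
from h import *
s=sense(); T=pose(); print(T[:3,3].round(4),s["gripper_width"],s["time_s"])
d,c,a=look("w11.png",(.5945,.0216),r=55)
p=w2p(d,[(.566,.0275,.0055)])[0].astype(int); rr=30
print(ring(d,.0055,(p[0]-rr,p[1]-rr,p[0]+rr,p[1]+rr)))
cmd((*loc(c,a,-29,-44),.004),a);cmd((*loc(c,a,-29,-2),.004),a)
```

```text
[0.5402 0.0013 0.0895] 0.000955617412696274 15.6167
case [0.5963 0.0216] [44.3 27.9] 54.1 [369 176]
(array([0.56840808, 0.01931882]), 15.096110343933105)
slide [0.0096, 0.0104, 0.1716] rot [-0.0028, 0.0004, -0.0208] rows 2.064135078833116 0.13215741436397044
slide [0.0935, 0.0091, 0.1715] rot [-0.0028, 0.0004, -0.0208] rows 2.3453242151207205 0.13215741436397044
```

Emit:
{"fn": "play_rows", "kwargs": {"delta_rot": [[0,0,-0.02],[0,0,-0.02],[0,0,-0.02],[0,0,-0.02],[0,0,-0.02],[0,0,-0.02]], "slide": [[0,0.009,0.04],[0,0.009,0.09],[0,0.009,0.13],[0,0.009,0.16],[0,0.009,0.171],[0,0.009,0.171]], "hand": [1,1,1,1,1,1]}}

```text
time_s: 16.17
tool_pos: [0.5426, 0.0003, 0.0033]
tool_rot: [-0.001, 0.89, 0.456, -0.002]
contact_force: [0.1, -0.0, -0.2]
gripper_width: 0.0003
finger_force: 0.0
```

Emit:
{"fn": "play_rows", "kwargs": {"delta_rot": [[0,0,0],[0,0,0],[0,0,0],[0,0,0],[0,0,0],[0,0,0],[0,0,0],[0,0,0],[0,0,0],[0,0,0]], "slide": [[0.008,0,0],[0.016,0,0],[0.022,0,0],[0.028,0,0],[0.034,0,0],[0.04,0,0],[0.046,0,0],[0.052,0,0],[0.058,0,0],[0.064,0,0]], "hand": [1,1,1,1,1,1,1,1,1,1]}}

```text
time_s: 17.0
tool_pos: [0.5635, 0.0244, 0.0051]
tool_rot: [0.0, 0.891, 0.455, -0.0]
contact_force: [0.1, -1.3, 0.1]
gripper_width: 0.001
finger_force: 0.1
```

Emit:
{"fn": "play_rows", "kwargs": {"delta_rot": [[0,0,0],[0,0,0],[0,0,0],[0,0,0],[0,0,0],[0,0,0],[0,0,0]], "slide": [[0.006,0,0],[0.012,0,0],[0.018,0,0],[0.024,0,0],[0.03,0,0],[0.03,0,0],[0.03,0,0]], "hand": [1,1,1,1,1,1,1]}}

```text
time_s: 17.58
tool_pos: [0.5723, 0.0367, 0.0052]
tool_rot: [0.0, 0.891, 0.455, 0.0]
contact_force: [-0.6, 1.0, -0.4]
gripper_width: 0.0005
finger_force: 0.0
```

Emit:
{"fn": "play_rows", "kwargs": {"delta_rot": [[0,0,0],[0,0,0],[0,0,0],[0,0,0],[0,0,0],[0,0,0],[0,0,0],[0,0,0]], "slide": [[-0.01,-0.01,0],[-0.02,-0.02,-0.05],[-0.02,0,-0.13],[0,0.05,-0.13],[0.01,0.06,-0.13],[0.01,0.06,-0.13],[0.01,0.06,-0.13],[0.01,0.06,-0.13]], "hand": [1,1,-1,-1,-1,-1,-1,-1]}}

```text
time_s: 18.25
tool_pos: [0.5974, 0.0232, 0.0683]
tool_rot: [-0.001, 0.891, 0.455, -0.002]
contact_force: [-0.2, -0.3, -0.4]
gripper_width: 0.0371
finger_force: 0.0
```

Run:
```python
from h import *
s=sense(); T=pose(); print(T[:3,3].round(4),s["gripper_width"],s["time_s"])
d,c,a=look("w12.png",(.5963,.0216),r=62)
cmd((*loc(c,a,0,1),.0055),a)
# dark ring pixels, in case frame
p=w2p(d,[(*c,.0055)])[0].astype(int); g=cv2.cvtColor(d["image"],cv2.COLOR_RGB2GRAY)
ys,xs=np.where(g[p[1]-55:p[1]+55,p[0]-55:p[0]+55]<62); w=p2w(d,np.c_[xs+p[0]-55,ys+p[1]-55],.0055)[:,:2]-c
A=np.radians(a); X=w@[np.sin(A),-np.cos(A)]*1e3; Y=w@[np.cos(A),np.sin(A)]*1e3; k=np.hypot(X,Y)<40
print(k.sum(), np.percentile(X[k],[1,50,99]) if k.any() else "", np.percentile(Y[k],[1,50,99]) if k.any() else "")
```

```text
[0.5974 0.0232 0.0683] 0.037120363197518186 18.25
case [0.5968 0.0223] [46.6 28. ] 52.9 [320 261]
slide [-0.0001, 0.0003, 0.126] rot [-0.0041, 0.0027, 0.0266] rows 1.5103646813790175 0.16981973658342192
357 [-30.22578342 -15.71449765  30.85296945] [-29.49781212 -21.2583666   15.37624674]
```

The case has not moved and the ring is mostly in. I'll open, descend and squeeze.

Emit:
{"fn": "play_rows", "kwargs": {"delta_rot": [[0,0,0.02],[0,0,0.02],[0,0,0.02],[0,0,0.02],[0,0,0.02],[0,0,0.02],[0,0,0.02],[0,0,0.02],[0,0,0.02],[0,0,0.02]], "slide": [[0,0,0],[0,0,0],[0,0,0],[0,0,0],[0,0,0.05],[0,0,0.09],[0,0,0.115],[0,0,0.127],[0,0,0.127],[0,0,0.127]], "hand": [-1,-1,-1,-1,-1,-1,-1,-1,-1,-1]}}

```text
time_s: 19.13
tool_pos: [0.5997, 0.0229, 0.007]
tool_rot: [0.0, 0.894, 0.448, 0.0]
contact_force: [-0.1, 0.1, 0.4]
gripper_width: 0.0942
finger_force: 0.0
```

Emit:
{"fn": "play_rows", "kwargs": {"delta_rot": [[0,0,0],[0,0,0],[0,0,0],[0,0,0],[0,0,0],[0,0,0],[0,0,0],[0,0,0],[0,0,0],[0,0,0]], "slide": [[0,0,0],[0,0,0],[0,0,0],[0,0,0],[0,0,0],[0,0,0],[0,0,0],[0,0,0],[0,0,0],[0,0,0]], "hand": [0.2,0.2,0.2,0.2,0.2,0.2,0.2,0.2,0.2,0.2]}}

```text
time_s: 19.97
tool_pos: [0.5993, 0.0231, 0.0066]
tool_rot: [-0.0, 0.894, 0.448, -0.0]
contact_force: [-0.1, 1.2, 0.4]
gripper_width: 0.0374
finger_force: 0.3
```

Run:
```python
from h import *
s=sense(); T=pose(); print(T[:3,3].round(4),s["gripper_width"],s["time_s"])
d,c,a=look("w13.png",T[:2,3],r=50); print(np.degrees(np.arctan2(T[1,0],T[0,0])))
cmd((*loc(c,a,0,1),.0055),a)
```

```text
[0.5993 0.0231 0.0066] 0.03739995497849726 19.9667
case [0.5979 0.0215] [45.8 28.1] 56.8 [320 294]
53.18680000400217
slide [-0.0023, -0.0005, 0.0022] rot [-0.0003, -0.0001, -0.0802] rows 0.038589072968622275 0.5040893665950131
```

Emit:
{"fn": "play_rows", "kwargs": {"delta_rot": [[0,0,-0.08],[0,0,-0.08],[0,0,-0.08],[0,0,-0.08],[0,0,-0.08],[0,0,-0.08],[0,0,-0.08],[0,0,-0.08]], "slide": [[-0.002,0,0.002],[-0.002,0,0.002],[-0.002,0,0.002],[-0.002,0,0.002],[-0.002,0,0.002],[-0.002,0,0.002],[-0.002,0,0.002],[-0.002,0,0.002]], "hand": [0.2,0.25,0.3,0.35,1,1,1,1]}}

```text
time_s: 20.68
tool_pos: [0.5988, 0.0221, 0.0057]
tool_rot: [0.0, 0.88, 0.475, 0.0]
contact_force: [-0.5, 0.6, 0.5]
gripper_width: 0.0259
finger_force: 30.0
```

Run:
```python
from h import *
s=sense(); T=pose(); print(T[:3,3].round(4),s["gripper_width"],s["time_s"])
d,c,a=look("w14.png",T[:2,3],r=50); print(np.degrees(np.arctan2(T[1,0],T[0,0])))
cmd((*loc(c,a,0,1),.0055),a)
```

```text
[0.5988 0.0221 0.0057] 0.02592526227846289 20.6833
case [0.5978 0.0208] [46.1 27.5] 56.8 [320 295]
56.76963754983493
slide [-0.0012, -0.0003, 0.0003] rot [0.0002, 0.0001, -0.0007] rows 0.015538546518212367 0.004293511578377685
```

Run:
```python
from h import *
cmd((.5073,.280,.09),17.7)
```

```text
slide [0.3312, -0.4358, -0.1687] rot [0.0002, 0.0, 0.8682] rows 6.867936450908501 5.456801739100332
```

Emit:
{"fn": "play_rows", "kwargs": {"delta_rot": [[0,0,0],[0,0,0],[0,0,0.2],[0,0,0.868],[0,0,0.868],[0,0,0.868],[0,0,0.868],[0,0,0.868],[0,0,0.868],[0,0,0.868]], "slide": [[0,0,-0.05],[0,0,-0.12],[0.05,-0.066,-0.169],[0.331,-0.436,-0.169],[0.331,-0.436,-0.169],[0.331,-0.436,-0.169],[0.331,-0.436,-0.169],[0.331,-0.436,-0.169],[0.331,-0.436,-0.169],[0.331,-0.436,-0.169]], "hand": [1,1,1,1,1,1,1,1,1,1]}}

```text
time_s: 21.57
tool_pos: [0.5039, 0.2865, 0.0901]
tool_rot: [-0.002, 0.987, 0.158, -0.0]
contact_force: [-0.4, -0.1, -1.4]
gripper_width: 0.0262
finger_force: 30.0
```

Emit:
{"fn": "play_rows", "kwargs": {"delta_rot": [[0,0,0],[0,0,0],[0,0,0]], "slide": [[0,0,0],[0,0,0],[0,0,0]], "hand": [1,1,1]}}

```text
time_s: 21.82
tool_pos: [0.5076, 0.2787, 0.0899]
tool_rot: [0.0, 0.988, 0.153, -0.0]
contact_force: [0.0, 0.7, -0.4]
gripper_width: 0.0263
finger_force: 30.0
```

Run:
```python
from h import *
s=sense(); T=pose(); print(T[:3,3].round(4),s["gripper_width"],s["time_s"])
d=snap("wrist"); save(d,"w15.png"); print(tanc(d,T[:2,3],T[2,3]+.0053,r=55))
cmd((.5073,.280,.0112),17.7)
```

```text
[0.5076 0.2787 0.0899] 0.026332070355244375 21.8167
(array([0.50485449, 0.27822128]), (48.23972702026367, 27.86151123046875), 17.660398483276367)
slide [0.0001, -0.0031, 0.1575] rot [0.0008, 0.0003, -0.0021] rows 1.8892902084791203 0.014408614653418396
```

Emit:
{"fn": "play_rows", "kwargs": {"delta_rot": [[0,0,0],[0,0,0],[0,0,0],[0,0,0],[0,0,0],[0,0,0],[0,0,0]], "slide": [[0,-0.003,0.05],[0,-0.003,0.09],[0,-0.003,0.12],[0,-0.003,0.135],[0,-0.003,0.142],[0,-0.003,0.142],[0,-0.003,0.142]], "hand": [1,1,1,1,1,1,1]}}

```text
time_s: 22.45
tool_pos: [0.5076, 0.2812, 0.02]
tool_rot: [-0.0, 0.988, 0.154, 0.001]
contact_force: [0.4, -0.1, -0.4]
gripper_width: 0.0267
finger_force: 30.0
```

Run:
```python
from h import *
s=sense(); print(s["contact_force"],s["tool_pos"]); cmd((.5073,.280,.0112),17.7)
```

```text
[ 0.36973348 -0.10558144 -0.44794908] [0.50755673 0.28115687 0.02002317]
slide [-0.0012, 0.002, 0.0176] rot [-0.0, -0.0019, -0.0007] rows 0.2134866439531591 0.012559456778862856
```

Emit:
{"fn": "play_rows", "kwargs": {"delta_rot": [[0,0,0],[0,0,0],[0,0,0],[0,0,0],[0,0,0],[0,0,0]], "slide": [[0,0.001,0.005],[0,0.001,0.01],[0,0.001,0.014],[0,0.001,0.0175],[0,0.001,0.0175],[0,0.001,0.0175]], "hand": [1,1,1,1,1,1]}}

```text
time_s: 22.95
tool_pos: [0.507, 0.2811, 0.0106]
tool_rot: [-0.0, 0.988, 0.154, 0.0]
contact_force: [0.4, 0.2, -0.6]
gripper_width: 0.0262
finger_force: 30.0
```

Emit:
{"fn": "play_rows", "kwargs": {"delta_rot": [[0,0,0],[0,0,0],[0,0,0],[0,0,0],[0,0,0],[0,0,0],[0,0,0],[0,0,0],[0,0,0]], "slide": [[0,0,0],[0,0,0],[0,0,0],[0,0,0],[0,0,-0.01],[0,0,-0.04],[0,0,-0.1],[0,0,-0.2],[0,0,-0.2]], "hand": [0.2,0.2,0.2,0.2,0.2,0.2,-1,-1,-1]}}

```text
time_s: 23.7
tool_pos: [0.5104, 0.2825, 0.1183]
tool_rot: [-0.002, 0.988, 0.154, 0.006]
contact_force: [1.4, 0.3, 1.1]
gripper_width: 0.0541
finger_force: 0.0
```

Emit:
{"fn": "play_rows", "kwargs": {"delta_rot": [[0,0,0],[0,0,0],[0,0,0],[0,0,0],[0,0,0],[0,0,0],[0,0,0]], "slide": [[-0.08,0,-0.05],[-0.14,0,-0.1],[-0.14,0,-0.1],[-0.14,0,-0.1],[-0.14,0,-0.1],[-0.14,0,-0.1],[-0.14,0,-0.1]], "hand": [-1,-1,-1,-1,-1,-1,-1]}}

```text
time_s: 24.28
tool_pos: [0.4401, 0.2594, 0.1586]
tool_rot: [0.0, 0.988, 0.154, -0.001]
contact_force: [0.9, 0.7, -0.3]
gripper_width: 0.0939
finger_force: 0.0
```

Run:
```python
from h import *
s=sense(); T=pose(); print(T[:3,3].round(4),s["gripper_width"],s["time_s"])
d=snap("wrist"); save(d,"w16.png"); g=cv2.cvtColor(d["image"],cv2.COLOR_RGB2GRAY)
for n,c in (("A",(.4428,.2594)),("B",(.506,.2795)),("C",(.5688,.2995))):
    p=w2p(d,[(*c,.016)])[0].astype(int); q=tanc(d,c,.016,r=40); print(n,p,q)
    P=np.array([loc(q[0],q[2],x,y) for x in np.arange(-19,19.1,1) for y in np.arange(-18,22,2)])
    px=w2p(d,np.c_[P,np.full(len(P),.012)]).round().astype(int); v=g[px[:,1].clip(0,479),px[:,0].clip(0,639)].reshape(39,-1)
    print("min grey left strip",v[:8].min(1),"right",v[-8:].min(1))
# bystanders vs first top picture
t0=load("top0.png"); t1=snap("top"); save(t1,"t1.png")
df=cv2.absdiff(t0["image"],t1["image"]).max(2)
for n,p in (("dish",(249,260)),("vial",(383,180)),("stopper",(253,175)),("or1",(297,178)),("or2",(348,233)),("yel",(232,309)),("C",(158,230))):
    print(n,(df[p[1]-14:p[1]+14,p[0]-14:p[0]+14]>40).sum())
```

```text
[0.4401 0.2594 0.1586] 0.09387741466772917 24.2833
A [321 227] (array([0.44127991, 0.25921634]), (45.34101486206055, 28.128799438476562), 17.733003616333008)
min grey left strip [88 84 72 72 74 79 82 80] right [90 96 89 90 83 78 74 78]
B [321 144] (array([0.5036488 , 0.28052899]), (44.916351318359375, 27.626062393188477), 18.30483627319336)
min grey left strip [102  87  73  72  72  80  89  93] right [114 111  92  86  82  87  79  75]
C [321  52] (array([0.57074689, 0.29933441]), (46.718482971191406, 27.80840492248535), 17.146060943603516)
min grey left strip [81 76 72 72 77 89 83 87] right [102  90  88  76  75  69  68  86]
dish 0
vial 0
stopper 4
or1 301
or2 295
yel 0
C 5
```

Run:
```python
from h import *
for n in("top0.png","t1.png"):
    im=load(n)["image"]; hsv=cv2.cvtColor(im,cv2.COLOR_RGB2HSV)
    for x,y in((297,178),(348,233)):
        q=(slice(y-18,y+18),slice(x-18,x+18)); m=(hsv[q][...,0]<12)&(hsv[q][...,1]>180)
        print(n,m.sum(),np.argwhere(m).mean(0).round(2),im[y,x])
```

```text
top0.png 261 [17.66 17.18] [181  91  37]
top0.png 277 [17.03 18.33] [181  91  37]
t1.png 262 [17.81 16.95] [225 115  47]
t1.png 273 [17.05 18.44] [225 115  48]
```

The orange pieces have not moved; only the light on them changed. Both lenses are seated and folded, with edges like lens C's, and the arm is clear of everything. I'm handing the job in.

```bash
python3 -c "
from h import *
print(r.close_job())"
```

```text
the job is handed in; nothing more can be done
None
```

Both open lenses are folded shut and laid flat in the two empty wells, lens C and the other bench items stayed where they were, and the job was handed in at about 24 s.

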